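Seat the setting disc in a comparator nest

TASK

Take the steel setting disc with the blue band from its cork pad, stand it on the bare front part of the grey comparator plate and let go of it there. Then, without gripping it, nudge the disc from behind along the rail and past the sprung spindle, and seat it by feel: keep it pressed against the stop pin with about 8 N (7 to 9 N at the fingers) for a full second, never harder. Back off so that it stays touching rail, spindle and pin, and leave the other things on the desk alone.

Things in the scene. Friction and masses are not known exactly. Their poses are not given: they have to be found in the camera images.
- disc_c (a point): centre of the setting disc: solid steel cylinder, 50 mm diameter, 30 mm high, blue band round its middle, about 0.25 kg, standing on end; z is the disc's own axis. At the start it stands on a brown cork pad (100 mm square, 4 mm thick) left or right of the comparator
- nest: comparator plate, fixed, grey, 220 mm (its x) by 200 mm (its y), 15 mm thick; origin at the centre of its underside. Its +x is the way the disc is pushed home. Its front, x from -110 to -60 mm, is bare. A blue-bracketed dial stands at x -13 to 43, y 38 to 94 mm, up to 41 mm above the plate top; else only rail, spindle and stop. Top, rail and spindle are polished and oiled (friction about 0.04)
- setdown (a point): point on the plate's top, at x -55, y -28 mm of the nest, axes parallel to the nest's: a good place for the disc to stand; rail, its lead-in and the spindle are clear of the disc and of the fingers there
- rail (a point): point on the plate's top under the inner face of the steel rail, at its front end: x -30, y -55 mm of the nest, axes parallel. The rail runs 100 mm along +x, 10 mm wide, 12 mm high above the plate; before it a flared lead-in of the same height reaches 28 mm to -x and 18 mm outwards to -y. A disc against the rail has its centre 25 mm from this face, to +y
- spindle (a joint): travel in m of the dial's sprung spindle along the nest's +y: 0 out, 0.014 in. Brass ball tip, 10 mm diameter, 8 mm rod. Spring 1 N when out plus 0.12 N per mm, damped (50 N per m/s). The disc pushes it in by up to 11 mm; once the disc's centre has passed the tip, the spindle drives it slowly on and holds it on rail and pin, at 3.4 to 9.5 mm, so that the pin feels up to 2 N more or less than the fingers give
- tip0 (a point): centre of the spindle's ball tip when fully out: x 15, y -11 mm of the nest, 15 mm above the plate top; fixed to the nest, axes parallel. A disc on the rail first touches the tip with its centre 23 mm before this point along x
- stop: dark stop block, 24 (x) by 34 by 20 mm high, fixed on the plate at nest x 87, y -30 mm; origin under its centre, axes parallel to the nest's. On a tongue before it stands the brass stop pin, 12 mm diameter, 24 mm high, locked with its axis 21 to 32 mm from the origin along -x; how far out differs each run and is not reported: feel for it. The seated disc's centre is 31 mm before the pin's axis
- puck0: bystander: black rubber-test button, 29 mm in diameter, 12.5 mm high, on a white sample board (130 by 110 mm) that lies on the other side of the comparator than the cork pad; origin under its centre
- puck1: bystander: a second such black button on the same white board
- calculator: bystander: desk calculator 150 by 90 by 18 mm; origin under its centre
- scissors: bystander: scissors with black handles, 170 mm long, lying flat; origin near the pivot
- pen: bystander: black pen 130 mm long, lying; origin under its middle
- mug: bystander: white mug 72 mm in diameter and 90 mm high; origin under its centre
Things that resemble listed ones, but are neither listed nor needed, are in the scene too. Of the things shaped like the part that bears disc_c, the bare steel one is meant.

How it is judged:
By the outcome, as a careful person would: the job done as asked, in the order asked, and still so for the second after the job is handed in, with the robot touching nothing.
It also fails if it takes over 72 s, if anything falls off the work surface, if the arm or the gripper's body presses on something with over 40 N, if the wrist force passes 120 N, or if a joint passes its speed limit or range.

ROBOT

A 7-joint arm with a two-finger parallel gripper is mounted at the origin on the work surface. World frame = base frame: x ahead of the robot, y to its left, z up, the work surface at z = 0. Lengths are in m, angles in rad, forces in N, time in s.
With the tool pointing down it reaches from about 0.35 to 0.9 m from the base axis. Payload 19.9 kg.
Tool frame: the origin (TCP) lies midway between the tips of the shut fingers; the grasp point (between the pads) lies 19 mm behind it; x points along the fingers, y is the direction in which the jaws open and shut, and the axes are right-handed (so a half turn about x gives the same grasp; the last joint's range is limited). The gripper opens to 85 mm and grips with 20 to 120 N. Pads are 22 mm wide; open, the fingers measure 114 mm over their backs; the gripper's body (76 mm by 85 mm) begins 54 mm behind the grasp point. The pads swing forward as they close: fully open they stand 13 mm farther back than shut.
Start: joints at [-1.234, 0.417, -0.01, 1.614, 0.005, 1.111, -0.053], TCP at [0.231, 0.581, 0.231] pointing down, gripper open.
Joint ranges: [-2.81, 2.81], [-0.39, 2.02], [-1.27, 1.25], [0.06, 2.57], [-1.19, 4.33], [0.19, 2], [-2.82, 2.82]. Speed limits (rad/s): [1.89, 1.89, 2.39, 2.39, 3.01, 3.01, 3.01].

INTERFACE

Orientations are given as a unit quaternion [x, y, z, w].
In Python, from bench import r, jaws, solver, monitor, imaging, order gives the robot as it stands. Calls block until the motion is done:
- r.move_pose(position, orientation): joint-space move of the TCP to a pose.
- r.movel(position, orientation=None, rate=0.15, force_limit=None): straight line of the TCP; orientation=None keeps the orientation; rate is the mean speed in m/s. With force_limit (N) it stops when the force on the tool has changed by that much, and returns True; else False.
- r.move_joints(angles): joint-space move.
- jaws.gripper_open() and jaws.close_gripper(f_grip=None): open the fingers fully, or close them until they stop; f_grip is the grip in N (None keeps the last).
- r.hold(seconds).
- solver.ik(position, orientation): joint angles nearest the present ones, or None.
- monitor.state(): the state.
- imaging.snapshot(name): name is "scene" or "side" or "wrist"; returns the picture (400x640x3 uint8, blue, green, red); there is no depth.
- imaging.camera_params(name): a dict with "camera_matrix" (3x3 intrinsics, pixels), "rvec" (rotation vector, rad) and "tvec" (3), from world to camera coordinates, as OpenCV has them. Camera axes: x right, y down, z forward; pixel columns grow to the right and rows downward; lengths in m; the calibration is good to about 2 mm. A picture is of the moment at which its call begins: read the wrist's pose just before it. camera_params takes no time and is no camera call; for the wrist camera it gives the pose at the moment of the call.
A pose or a line that the arm cannot do raises r.Unreachable and nothing moves.
- order.close_job(): hands the job in, once; it reports no verdict.
The state is a dict: "time": time; "q": joint angles; "dq": joint speeds; "joint_torque": joint torques, N m; "tool_pos": TCP position; "ee_rot": TCP orientation; "force": force on the tool from outside, world axes, zero at the start; "wrist_torque": the same for the moment, N m; "finger_gap": opening from 0.0 (shut) to 1.0 (fully open).
Only numpy, scipy, OpenCV 4.12 (cv2) and the standard library are available. Lean on these libraries where they do the work, as an engineer would, in place of code of your own. Each camera call takes 0.05 s, during which the arm holds its last target. There are 200 camera calls.

## Working session

There is one attempt and no reset: what is moved stays moved. The work goes in short steps, each a Python script; the robot and the scene stay as the last script left them, time stands still between calls to the robot, and variables do not carry over. Pictures are saved under pics/ and viewed, about 8 in all and at most 12, crops included, and the job is handed in when it is done.

```bash
ls; mkdir -p pics
python3 - <<'E'
from bench import r,jaws,solver,monitor,imaging,order
import cv2
s=monitor.state(); print(s)
for n in("scene","side","wrist"):
    im=imaging.snapshot(n); cv2.imwrite(f"pics/{n}0.png",im)
    p=imaging.camera_params(n); print(n,p)
E
```

```text
pics
{'time': 0.0, 'q': array([-1.23347976,  0.41801305, -0.01031026,  1.61418092,  0.00468813,
        1.11073933, -0.05300022]), 'dq': array([-0.00143232,  0.00096744,  0.00049571, -0.0026793 ,  0.00059924,
        0.00066489,  0.00194625]), 'joint_torque': array([-4.49067993e-04, -8.64442277e+01,  6.79016579e-01, -4.34905100e+01,
        1.90849981e-02,  7.49524799e-03,  7.29303935e-06]), 'tool_pos': array([0.23100636, 0.580347  , 0.23063303]), 'ee_rot': array([ 0.13266744,  0.69452011, -0.13359097,  0.69440235]), 'force': array([ 0.20294226,  0.46754483, -0.05409616]), 'wrist_torque': array([ 0.03185151,  0.0019738 , -0.06121141]), 'finger_gap': 1.0040591845334543}
scene {'camera_matrix': array([[451.94919951,   0.        , 315.97455516],
       [  0.        , 451.94919951, 198.90133394],
       [  0.        ,   0.        ,   1.        ]]), 'rvec': array([ 2.46121025,  0.70978531, -0.20703547]), 'tvec': array([-0.47922355, -0.20338803,  1.42745444])}
side {'camera_matrix': array([[519.40790491,   0.        , 319.99392195],
       [  0.        , 519.40790491, 202.41616848],
       [  0.        ,   0.        ,   1.        ]]), 'rvec': array([ 0.0840135 , -2.91956848,  1.0812304 ]), 'tvec': array([0.58041339, 0.01965624, 1.66518886])}
wrist {'camera_matrix': array([[345.31456273,   0.        , 317.22794543],
       [  0.        , 345.31456273, 196.37829214],
       [  0.        ,   0.        ,   1.        ]]), 'rvec': array([-2.37935472, -1.61360778, -0.25037664]), 'tvec': array([-0.62454967, -0.03969218,  0.37940351])}
```

View pics/scene0.png

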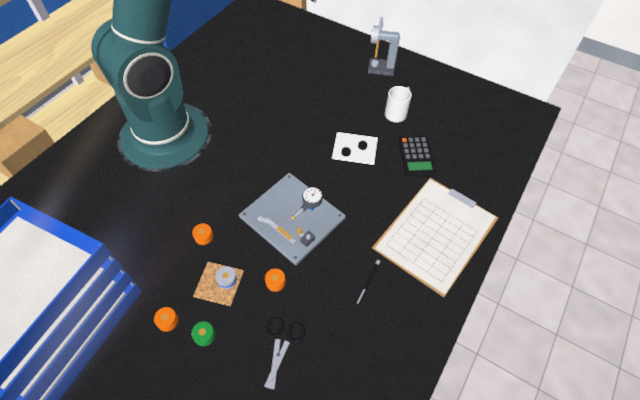

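View pics/side0.png

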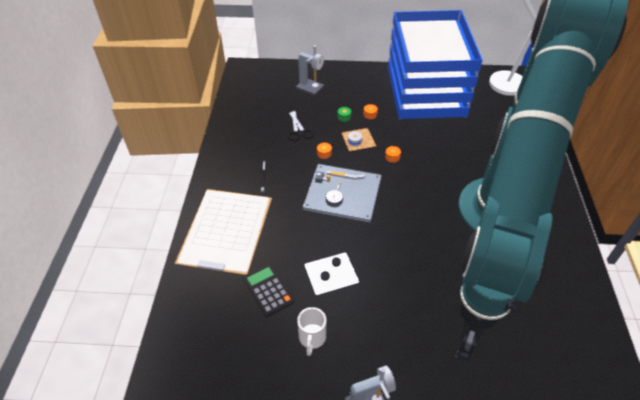

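The scene view shows the steel disc with blue band on cork at (226,276). The lookalikes are orange discs at (202,234), (275,279) and (165,319) and a green one at (203,333). The plate's corners are at (290,174), (345,214), (296,264) and (239,215).

```bash
cat > h.py <<'E'
from bench import r,jaws,solver,monitor,imaging,order
import cv2, numpy as np
from scipy.spatial.transform import Rotation as R
def ray(p,uv,z):
    """world points on plane z seen at pixels uv"""
    M=cv2.Rodrigues(p["rvec"])[0]; t=np.ravel(p["tvec"])
    uv=np.atleast_2d(np.array(uv,float)); d=np.c_[uv,np.ones(len(uv))]@np.linalg.inv(p["camera_matrix"]).T@M
    c=-M.T@t
    return c+d*((z-c[2])/d[:,2])[:,None]
def proj(p,X):
    return cv2.projectPoints(np.atleast_2d(np.array(X,float)),p["rvec"],p["tvec"],p["camera_matrix"],None)[0][:,0]
def down(yaw):
    """tool x down, jaw axis (tool y) at yaw from world x"""
    x=np.array([0,0,-1.]);y=np.array([np.cos(yaw),np.sin(yaw),0]);return R.from_matrix(np.c_[x,y,np.cross(x,y)]).as_quat()
E
python3 - <<'E'
from h import *
p=imaging.camera_params("scene")
c=ray(p,[(290,174),(345,214),(296,264),(239,215)],.015);print("corners\n",c.round(3)); print(np.linalg.norm(np.diff(c[[0,1,2,3,0]],axis=0),axis=1), c.mean(0))
print("disc",ray(p,[(226,275)],.034), "cork",ray(p,[(209,262),(243,271),(235,305),(194,295)],.004).round(3))
im=cv2.imread("pics/scene0.png")[165:310,190:350]
cv2.imwrite("pics/crop.png",cv2.resize(im,None,fx=4,fy=4,interpolation=cv2.INTER_CUBIC))
s=monitor.state();print(R.from_quat(s["ee_rot"]).as_matrix().round(3))
w=imaging.camera_params("wrist");M=cv2.Rodrigues(w["rvec"])[0];print("cam",-M.T@np.ravel(w["tvec"]),"\n",M.round(3))
E
```

```text
corners
 [[ 0.429  0.074  0.015]
 [ 0.635  0.04   0.015]
 [ 0.604 -0.159  0.015]
 [ 0.39  -0.119  0.015]]
[0.20830031 0.20136081 0.21824106 0.19666566] [ 0.51449792 -0.04111594  0.015     ]
disc [[ 0.4791118  -0.28437383  0.034     ]] cork [[ 0.406 -0.271  0.004]
 [ 0.497 -0.244  0.004]
 [ 0.535 -0.327  0.004]
 [ 0.433 -0.361  0.004]]
[[-0.     0.37   0.929]
 [-0.001  0.929 -0.37 ]
 [-1.    -0.001  0.   ]]
cam [0.15916812 0.6091688  0.37304647] 
 [[ 0.37   0.929 -0.001]
 [ 0.885 -0.352  0.304]
 [ 0.282 -0.113 -0.953]]
```

View pics/crop.png

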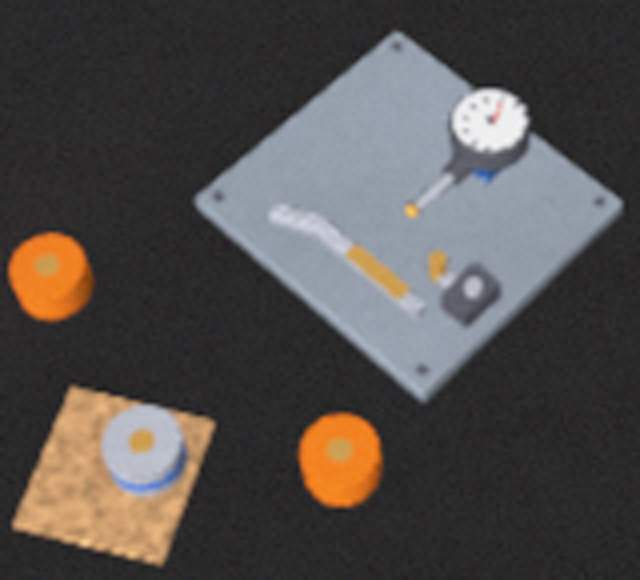

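The crop confirms it: a steel disc with a blue band on cork, while the lookalikes are all orange or green. The rail lies on the near side, the spindle tip is at crop (411,211) and the stop is at (470,293). Nest +x is about −9.5° in world. Next come wrist views over the plate and the disc.

Run:
```python
from h import *
p=imaging.camera_params("scene")
o=ray(p,[(275,275),(202,230)],.03);print("orange",o.round(3))
d=np.array([.479,-.284]);print("bearing deg",[(np.degrees(np.arctan2(*(q[:2]-d)[::-1])).round(),np.linalg.norm(q[:2]-d).round(3)) for q in o])
for a in(-9.5,170.5):
  for P in([.46,-.06,.03],[.479,-.284,.03],[.42,-.05,.25]):print(a,P,solver.ik(P,down(np.radians(a))))
q=down(np.radians(-9.5)) 
if solver.ik([.5,-.02,.2],q) is None: q=down(np.radians(170.5))
for i,P in enumerate(([.51,-.04,.2],[.479,-.284,.15])):
    r.move_pose(P,q); w=imaging.camera_params("wrist")
    im=imaging.snapshot("wrist"); cv2.imwrite(f"pics/w{i}.png",im); np.save(f"w{i}.npy",w,allow_pickle=True)
    print(monitor.state()["time"],monitor.state()["tool_pos"])
```

```text
orange [[ 0.581 -0.218  0.03 ]
 [ 0.343 -0.215  0.03 ]]
bearing deg [(np.float64(33.0), np.float64(0.121)), (np.float64(153.0), np.float64(0.153))]
-9.5 [0.46, -0.06, 0.03] [-0.40177779  0.51977271  0.55796539  2.15914946 -0.49414151  0.58773235
  0.35031701]
-9.5 [0.479, -0.284, 0.03] [-0.14440915  0.75444932  0.8346009   1.93969867 -0.77925281  0.80697071
  0.96642532]
-9.5 [0.42, -0.05, 0.25] [-0.71644193  0.01190466  0.77738613  2.08163812 -0.0096181   1.05148923
 -0.10012414]
170.5 [0.46, -0.06, 0.03] [-0.77322673  0.78300878  1.07872361  2.16844543 -1.00091737  0.83071872
 -2.34644221]
170.5 [0.479, -0.284, 0.03] [-0.28536293  0.91436319  1.07726336  1.94337134 -1.01654767  0.96222706
 -1.99871129]
170.5 [0.42, -0.05, 0.25] None
2.6167 [ 0.51018281 -0.03915385  0.19994964]
3.65 [ 0.48003067 -0.28230804  0.15017292]
```

View pics/w0.png

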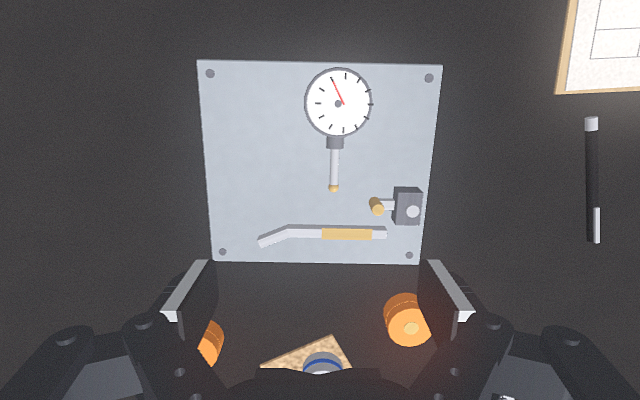

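View pics/w1.png

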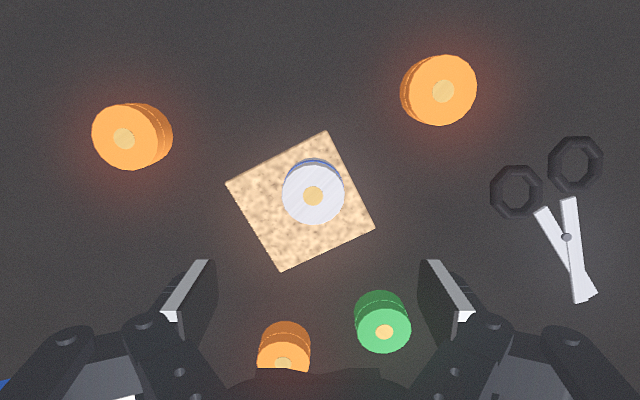

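w0 (plate) has corners at about (197,60), (442,66), (421,264) and (213,261), with the spindle tip at (334,188), the pin top at (377,207) and the stop screw at (413,211). w1 shows the steel disc's top circle spanning columns 282–345 and rows 164–225, on the cork and clear of the jaws.

```bash
cat > m.py <<'E'
from h import *
from scipy.optimize import least_squares
w=np.load("w0.npy",allow_pickle=True).item(); w1=np.load("w1.npy",allow_pickle=True).item()
im=cv2.imread("pics/w0.png")
g=cv2.cvtColor(im,cv2.COLOR_BGR2GRAY)
c0=np.array([(197,60),(442,66),(421,264),(213,261)],np.float32)
C=np.array([(-.11,.1),(.11,.1),(.11,-.1),(-.11,-.1)])
W=ray(w,c0,.015)[:,:2]
f=lambda v:((C@np.array([[np.cos(v[2]),np.sin(v[2])],[-np.sin(v[2]),np.cos(v[2])]])+v[:2])-W).ravel()
s=least_squares(f,[.51,-.04,-.16]);v=s.x;print("nest",v[:2],np.degrees(v[2]),"res mm",(s.fun*1e3).round(1))
def nest(x,y): c,s_=np.cos(v[2]),np.sin(v[2]);return np.array([v[0]+c*x-s_*y,v[1]+s_*x+c*y])
def inv(P): c,s_=np.cos(v[2]),np.sin(v[2]);d=P[:2]-v[:2];return np.array([c*d[0]+s_*d[1],-s_*d[0]+c*d[1]])
E
python3 - <<'E'
from m import *
print("tip", inv(ray(w,[(334,188)],.03)[0])*1e3,"expect 15,-11..-16")
print("pin", inv(ray(w,[(376,207)],.039)[0])*1e3,"expect y -30, x 55..66")
print("stop top", inv(ray(w,[(407,205)],.035)[0])*1e3,"expect 87,-30")
print("disc",ray(w1,[(313,195),(282,194),(345,194),(313,164.5),(313,225)],.034).round(4))
for h in(.019,.034): print([tuple(proj(w,[*nest(x,y),h])[0].round()) for x,y in((-30,-55),(70,-55))] if 0 else [proj(w,[*nest(x/1e3,y/1e3),.027])[0].round() for x,y in((-30,-55),(70,-55))])
E
```

```text
nest [ 0.51153313 -0.0406239 ] -10.336543774255858 res mm [-1.   0.7  2.2  1.6 -0.8 -1.1 -0.5 -1.3]
tip [ 14.85331646 -11.94456395] expect 15,-11..-16
pin [ 54.00042992 -27.10887188] expect y -30, x 55..66
stop top [ 83.78853551 -26.04862463] expect 87,-30
disc [[ 0.4764 -0.2855  0.034 ]
 [ 0.4526 -0.2807  0.034 ]
 [ 0.5013 -0.2888  0.034 ]
 [ 0.4805 -0.2615  0.034 ]
 [ 0.4722 -0.3105  0.034 ]]
[array([287., 228.]), array([388., 230.])]
[array([287., 228.]), array([388., 230.])]
```

The nest fit agrees within 2 mm, and the rail and tip reproject well. The disc is at (0.477,−0.286), and its 50 mm diameter checks out. Grasp and place next.

Run:
```python
from m import *
q=down(v[2]); d=[.4768,-.2857]
S=lambda: monitor.state()
r.movel([*d,.07],q,rate=.12); print("dn",r.movel([*d,.008],rate=.06,force_limit=8))
jaws.close_gripper(f_grip=35); s=S(); print("grip",s["finger_gap"],s["force"],s["tool_pos"],s["time"])
z0=s["tool_pos"][2]
r.movel([*d,.12],rate=.12); s=S(); print(s["finger_gap"],s["force"])
t=nest(-.055,-.028); r.move_pose([*t,.12],q); r.movel([*t,.045],rate=.1)
print("touch",r.movel([*t,z0+.011-.003],rate=.015,force_limit=4)); s=S(); print(s["tool_pos"],z0+.011,s["force"],s["time"])
w=imaging.camera_params("wrist");im=imaging.snapshot("wrist");cv2.imwrite("pics/set.png",im)
```

```text
nest [ 0.51153313 -0.0406239 ] -10.336543774255858 res mm [-1.   0.7  2.2  1.6 -0.8 -1.1 -0.5 -1.3]
dn False
grip 0.5737037804854829 [-3.29674929  1.82021556  8.06890025] [ 0.47689242 -0.2857142   0.00837457] 6.075
0.5744722538996583 [ 0.05421702  0.1147832  -2.57399144]
touch True
[ 0.45245246 -0.05828877  0.01937843] 0.01937457409601694 [-0.68209431  1.37232891  5.9384432 ] 10.4833
```

View pics/set.png

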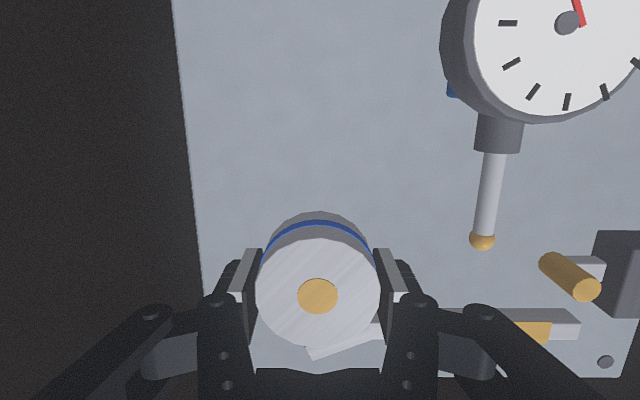

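The disc stands on the plate between the pads, with its top centre at (318,296), clear of the lead-in and the spindle at (482,240). Release it and look again.

Run:
```python
from m import *
w=imaging.camera_params("wrist");print("disc held",inv(ray(w,[(318,296)],.045)[0])*1e3)
jaws.gripper_open(); t=monitor.state()["tool_pos"][:2]
r.movel([*t,.13],rate=.1); r.movel([*nest(-.075,.01),.16],rate=.12)
w=imaging.camera_params("wrist");im=imaging.snapshot("wrist");cv2.imwrite("pics/rel.png",im);np.save("w2.npy",w,allow_pickle=True)
# predicted pixels for plate features
print("corner",[proj(w,[*nest(x,y),.015])[0].round() for x,y in((-.11,-.1),(-.11,.1),(.11,-.1))],"disc at nominal",proj(w,[*nest(-.055,-.028),.045])[0], "tip",proj(w,[*nest(.015,-.011),.03])[0])
jaws.close_gripper(); print(monitor.state()["time"],monitor.state()["finger_gap"])
```

```text
nest [ 0.51153313 -0.0406239 ] -10.336543774255858 res mm [-1.   0.7  2.2  1.6 -0.8 -1.1 -0.5 -1.3]
disc held [-54.33966809 -28.34462159]
corner [array([280., 292.]), array([272.,  69.]), array([510., 292.])] disc at nominal [341.54325311 235.83137942] tip [424.44349485 209.8142077 ]
13.65 0.002759655029936867
```

View pics/rel.png

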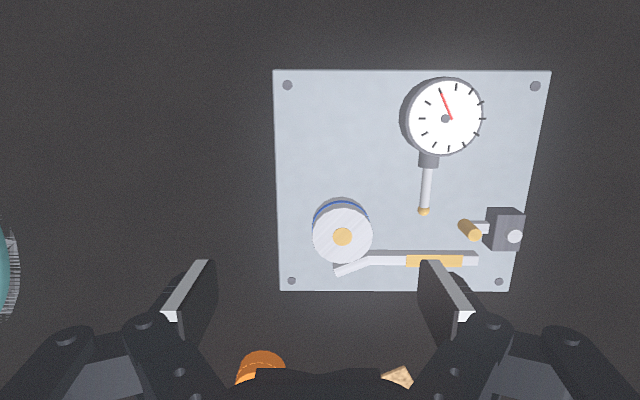

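The disc stands free at (343,236), and the plate corners reproject to the pixel. Now push it in small steps with the shut fingers, logging force.

```bash
cat >> m.py <<'E'
ex=np.array([np.cos(v[2]),np.sin(v[2])])
def fx(n=5,dt=.02):
    a=[]
    for _ in range(n): r.hold(dt); a.append(monitor.state()["force"])
    a=np.mean(a,axis=0); return np.array([a[:2]@ex, a[1]*ex[0]-a[0]*ex[1], a[2]])
E
python3 - <<'E'
from m import *
q=down(v[2]); Y=-.030; Z=.023
r.movel([*nest(-.112,Y),.10],q,rate=.15); r.movel([*nest(-.112,Y),Z],rate=.08)
r.hold(.2); b=fx(10); np.save("bias.npy",b); print("bias",b.round(2))
print(r.movel([*nest(-.056,Y),Z],rate=.025,force_limit=4)); print((fx()-b).round(2),monitor.state()["time"])
x=-.056
while x<-.020:
    x+=.002; hit=r.movel([*nest(x,Y),Z],rate=.012,force_limit=5)
    f=fx(2,.01)-b; print(round(x*1e3,1),inv(monitor.state()["tool_pos"]).round(4)*1e3,f.round(2),hit)
    if hit or f[0]<-5: break
print(monitor.state()["time"])
cv2.imwrite("pics/push.png",imaging.snapshot("wrist"))
E
```

```text
nest [ 0.51153313 -0.0406239 ] -10.336543774255858 res mm [-1.   0.7  2.2  1.6 -0.8 -1.1 -0.5 -1.3]
bias [0.16 0.   0.05]
False
[-0.73 -0.34 -0.23] 18.2917
-54.0 [-53.9 -30. ] [-1.02  0.04  0.64] False
-52.0 [-51.9 -30. ] [-0.76 -0.54  0.06] False
-50.0 [-50. -30.] [-0.02  0.57  0.4 ] False
-48.0 [-48. -30.] [-0.88 -0.22 -0.59] False
-46.0 [-46. -30.] [-2.09 -0.14  0.2 ] False
-44.0 [-43.8 -29.9] [-1.1   0.01 -0.19] False
-42.0 [-41.8 -30. ] [-0.98  0.99 -0.75] False
-40.0 [-39.8 -30. ] [-0.56  0.4   0.24] False
-38.0 [-37.8 -30. ] [-0.26 -0.08 -0.17] False
-36.0 [-35.8 -30. ] [-0.18 -0.3  -0.19] False
-34.0 [-33.8 -30. ] [-0.54  0.72  0.42] False
-32.0 [-31.8 -30. ] [-0.8   0.18 -0.43] False
-30.0 [-29.8 -30. ] [-0.16  0.31  0.42] False
-28.0 [-27.8 -30. ] [-0.2   0.06  0.47] False
-26.0 [-25.8 -30. ] [-0.34  0.2  -0.17] False
-24.0 [-23.9 -30. ] [ 0.16 -0.2   0.51] False
-22.0 [-21.9 -30. ] [ 0.05 -0.07 -0.88] False
-20.0 [-19.9 -30. ] [ 0.06 -0.2  -0.63] False
24.2917
```

View pics/push.png

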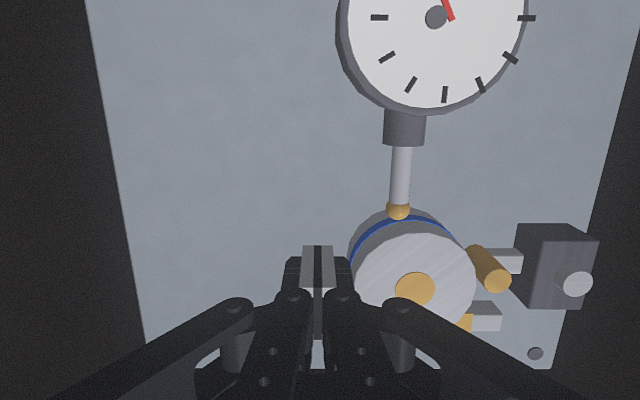

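Disc top centre at (415,288), past the spindle and next to the pin top at about (488,270). Now a slow feel for contact, then regulate to 8 N.

Run:
```python
from m import *
Y=-.030; Z=.023
r.hold(.2); b=fx(20); b0=np.load("bias.npy"); print("disc",inv(ray(imaging.camera_params("wrist"),[(415,288)],.045)[0])*1e3,"b",b.round(2),b0.round(2))
hit=r.movel([*nest(-.004,Y),Z],rate=.003,force_limit=3.5)
s=inv(monitor.state()["tool_pos"]); print(hit,s*1e3,(fx(15)-b0).round(2),monitor.state()["time"])
```

```text
nest [ 0.51153313 -0.0406239 ] -10.336543774255858 res mm [-1.   0.7  2.2  1.6 -0.8 -1.1 -0.5 -1.3]
disc [ 19.35028945 -29.11217755] b [-0.06 -0.01  0.07] [0.16 0.   0.05]
True [-14.32974227 -29.97619209] [-0.12 -0.11 -0.29] 27.575
```

Run:
```python
from m import *
Y=-.030; Z=.023; b=np.load("bias.npy")*.5
x=inv(monitor.state()["tool_pos"])[0]
for i in range(60):
    x+=.0002; r.movel([*nest(x,Y),Z],rate=.004,force_limit=6)
    f=fx(4,.01)-b; 
    if i%5==0 or f[0]<-1.2: print(i,round(x*1e3,2),(inv(monitor.state()["tool_pos"])*1e3).round(2),f.round(2))
    if f[0]<-1.2:
        f=fx(12,.01)-b; print("  again",f.round(2))
        if f[0]<-1.5: break
print(monitor.state()["time"])
```

```text
nest [ 0.51153313 -0.0406239 ] -10.336543774255858 res mm [-1.   0.7  2.2  1.6 -0.8 -1.1 -0.5 -1.3]
0 -14.32 [-14.3  -30.03] [ 0.02  0.52 -0.34]
2 -13.92 [-14.12 -30.  ] [-2.23  0.38  0.83]
  again [-2.59  0.27  1.1 ]
28.5417
```

Contact is at TCP x ≈ −14.1 mm, which puts the disc centre near 25.5 mm. That's a plausible seat. Bring it up to 8 N in fine steps.

Run:
```python
from m import *
Y=-.030; Z=.023; b=np.load("bias.npy")*.5
x=-.01392; k=10e3; last=None; f=fx(15,.01)-b; print("start",f.round(2))
for i in range(40):
    e=7.9+f[0]
    if abs(e)<.25: break
    x+=np.clip(.4*e/k,-5e-5,5e-5); r.movel([*nest(x,Y),Z],rate=.004)
    f=fx(15,.01)-b; print(i,round(x*1e3,3),(inv(monitor.state()["tool_pos"])*1e3).round(2),f.round(2),np.linalg.norm(f).round(2))
    if f[0]<-8.7: print("high"); break
print("hold",monitor.state()["time"])
for j in range(8):
    f=fx(20,.01)-b; print(f.round(2),end=" ")
    if abs(7.9+f[0])>.35: x+=.4*(7.9+f[0])/k; r.movel([*nest(x,Y),Z],rate=.004); print("adj",end=" ")
print(monitor.state()["time"],x)
```

```text
nest [ 0.51153313 -0.0406239 ] -10.336543774255858 res mm [-1.   0.7  2.2  1.6 -0.8 -1.1 -0.5 -1.3]
start [-2.9   0.12  1.25]
0 -13.87 [-13.99 -29.97] [-3.85  0.09  1.42] 4.1
1 -13.82 [-13.96 -30.01] [-5.2   0.29  1.81] 5.52
2 -13.77 [-13.95 -30.  ] [-5.47 -0.05  1.89] 5.78
3 -13.72 [-13.97 -30.01] [-5.78  0.18  2.08] 6.14
4 -13.67 [-13.92 -30.01] [-5.79  0.04  2.51] 6.31
5 -13.62 [-13.91 -30.  ] [-6.35  0.09  2.89] 6.98
6 -13.57 [-13.92 -29.98] [-6.78  0.25  3.03] 7.44
7 -13.525 [-13.89 -30.02] [-6.92  0.17  3.41] 7.72
8 -13.486 [-13.87 -30.  ] [-7.14  0.15  3.6 ] 8.0
9 -13.456 [-13.9 -30. ] [-7.48  0.15  3.66] 8.33
10 -13.439 [-13.86 -29.99] [-7.7   0.27  3.96] 8.67
hold 32.7917
[-7.42  0.33  3.79] adj [-7.64  0.23  3.73] [-7.59 -0.05  3.97] [-7.52  0.09  3.89] adj [-7.58  0.15  4.02] [-7.42  0.29  4.16] adj [-7.67  0.08  4.12] [-7.42  0.01  3.92] adj 35.125 -0.013366335819680766
```

Finger force held for 2.3 s at about 7.5 N along x (about 8.5 N including the vertical part), inside the band either way. Back off straight, then check.

Run:
```python
from m import *
Y=-.030; Z=.023; b=np.load("bias.npy")*.5
r.movel([*nest(-.0165,Y),Z],rate=.006); r.movel([*nest(-.060,Y),Z],rate=.04); print((fx(10)-b).round(2))
r.movel([*nest(-.060,Y),.10],rate=.1); r.movel([*nest(.01,-.01),.14],rate=.1); r.hold(.3)
w=imaging.camera_params("wrist"); im=imaging.snapshot("wrist"); np.save("w3.npy",w,allow_pickle=True)
o=im.copy()
print("pred disc",proj(w,[*nest(.0255,-.030),.045])[0],"rail in",[proj(w,[*nest(a,-.055),.027])[0] for a in(-.03,.07)])
c=im[80:360,190:510]; cv2.imwrite("pics/end.png",cv2.resize(c,None,fx=2,fy=2,interpolation=cv2.INTER_CUBIC)); cv2.imwrite("pics/end_full.png",im)
print(monitor.state()["time"])
```

```text
nest [ 0.51153313 -0.0406239 ] -10.336543774255858 res mm [-1.   0.7  2.2  1.6 -0.8 -1.1 -0.5 -1.3]
[0.01 0.06 0.12]
pred disc [338.10171085 224.75502163] rail in [array([267.93391169, 244.85843172]), array([391.12095964, 244.88205485])]
39.45
```

View pics/end.png

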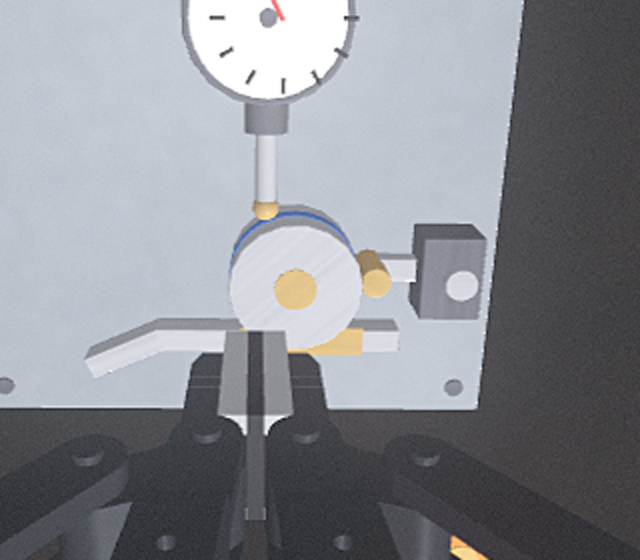

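The disc's top centre is at full-image (337.5,224.5), against a predicted (338.1,224.8). The spindle tip and pin are both touching it and the fingers are clear. Handing in.

```bash
python3 -c "
from bench import order,monitor
print(monitor.state()['time']); order.close_job()"
```

```text
39.45
the job is handed in; nothing more can be done
```

The steel disc with the blue band is seated in the comparator, and I handed the job in at 39.5 s of the 72 s allowed. I picked it off the cork pad, released it on the bare front of the plate, then pushed it with shut fingers along the rail, past the spindle and onto the pin.

- **Pressing force:** I held it against the pin for 2.3 s at about 7.4 to 7.7 N along the push. A vertical force of about 4 N built up at the same time, so the total finger force was about 8.3 to 8.7 N. Both are inside 7 to 9 N. These are averages, as single readings carry roughly 0.5 N of noise.
- **False stop:** While I was feeling for the pin, one move stopped at its 3.5 N limit, but the averaged force just after was about zero. I treated it as noise or a light bump; the firm contact came about 0.2 mm further on.
- **Final position:** With the fingers backed off and the force back to zero, the last picture showed the disc within a pixel of the predicted seat. It was visibly touching the spindle and pin. Rail contact is inferred from the centre position, because the fingers hid part of that edge.
- **Other things on the desk:** The arm was not knowingly near any of them; I took no closing picture of the whole desk to confirm it.

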